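# Hang up the stoneware lantern from the packing crate

## Task

Lift the stoneware lantern out of the divided crate by the strap over its top and stand it upright on the bare bench. Then take it again round its body, so that the strap is free, and hang it by the strap on the empty middle hook of the rack; before letting go, tug it gently downwards (a pull of half a kilo to one kilo) to make sure that it is held. Leave it hanging still, and do not disturb the cups in the crate or the pieces already hung.

Things in the scene. Friction and masses are not known exactly. Their poses are not given: they have to be found in the camera images.
- lantern_center (a point): Lantern: upright pierced stoneware cylinder, 60 mm in diameter, 70 mm high, closed top, with a strap arched over it to 100 mm; 180 to 275 g. The point is on its axis (z, up), 50 mm above its underside, 50 mm below the strap's top. Its wall can be gripped up to 68 mm above the underside, on the +y and -y sides, with the strap between the fingers. A half turn makes no difference.
- lantern_loop (a point): Middle of the underside of the strap's crown, where the hook bears: on the lantern's axis, 94 mm above its underside. The strap lies in the lantern's y-z plane, 12 mm wide (along x), 6 mm thick, 58 mm across (along y): flat crown 24 mm long, 45-degree slopes, upright legs. The opening below the crown runs along x, is 24 mm high (70 to 94 mm up) and at least 20 mm wide.
- lantern: The same lantern: origin at the centre of its underside, z up its axis, x through the strap's opening. At the start it stands at any yaw in one of the crate's cells, on a floor 6 mm thick; only the top 15 mm of the strap stand above the crate, to be pinched across their 12 mm width (fingers closing along the lantern's x). A dark arched opening is on its +x side.
- crate: Plywood packing crate fixed on the bench, 154 mm (its x) by 228 mm (its y), 91 mm high, walls, dividers and floor 6 mm thick: six cells, two along x and three along y, each 68 mm square, 74 mm apart. Origin at the centre of its underside, z up. No finger fits beside the lantern's body in a cell.
- rack: Fixed hanging rack: beam 400 mm long (its y), 30 mm high, 22 mm thick, top 240 mm above the bench, on posts 185 mm either side of the middle; three steel hooks at y = +140, 0, -140 mm point to its -x, roughly at the robot. Origin on the bench below the middle hook's root, at the beam's front; z up. Between rack and robot, right of the crate, the bench is bare but for a mug and a flat wooden rib.
- hook: The middle hook, empty: a level round steel bar 6 mm thick, its axis 225 mm above the bench, standing out 80 mm from the beam towards the rack's -x, then turned up 6 mm at 45 degrees (ends 89 mm from the beam, tip's top 9 mm above the bar's axis). Origin at its root on the bar's axis; axes as the rack's.
- hook_seat (a point): The place to hang the strap: on top of the middle hook's bar, 55 mm out from the beam and 25 mm behind the bend of the tip; 228 mm above the bench; axes as the rack's (the hook points along -x).
- hung_bell: A small red-clay bell already hanging on the rack's hook at its +y end, 82 mm high, 58 mm wide. Leave it hanging. Its underside, the origin, is 150 mm above the bench.
- hung_squat: A squat white lantern already hanging on the rack's hook at its -y end, 80 mm high, 62 mm wide. Leave it hanging. Its underside, the origin, is 153 mm above the bench.
- cup_a_center (a point): White cup without a handle, 58 mm wide and 66 mm high, in a cell of the crate (below the crate's rim); the point is at its centre.
- cup_b_center (a point): White cup, 60 mm wide and 58 mm high, in a cell of the crate; its centre.
- cup_c_center (a point): White cup, 56 mm wide and 70 mm high, in a cell of the crate; its centre.

How it is judged:
On the way, in this order (a step that is already met when the one before it is completed fails the run):
1. the lantern stands upright on the bench outside the crate, let go (contact force between lantern and the fingers below 0.1 N and angle between lantern's own z axis and vertical below 0.1 rad and height (world z) of lantern below 0.004 m and linear speed of lantern below 0.03 m/s), for 0.2 s.
2. held round its body, with the strap over the middle hook, the lantern is pulled down on the hook with at least 2 N more than its weight (5 N in all) (contact force between lantern and hook above 5 N and contact force between lantern and the fingers above 1 N and z of the grasp point in the frame of lantern below 0.085 m and z of lantern_loop in the frame of hook_seat above -0.006 m and distance between lantern_loop and hook_seat below 0.033 m), for 0.15 s.
At the end, for the whole second after the job is handed in: The lantern hangs by its strap on the middle hook's bar, the crown's underside within 33 mm of the seat point, upright within 0.25 rad, still (under 0.05 m/s) and let go; the cups stand upright in the crate (within 0.3 rad); the bell and the squat lantern still hang on their hooks (distance between lantern_loop and hook_seat below 0.033 m and contact force between lantern and hook above 0.8 N and contact force between lantern and the fingers below 0.1 N and angle between lantern's own z axis and vertical below 0.25 rad and linear speed of lantern below 0.05 m/s and angle between each of cup_a_center, cup_b_center, cup_c_center's own z axis and vertical below 0.3 rad and height (world z) of each of hung_bell, hung_squat above 0.13 m); the robot touches nothing.
It fails at once if the lantern is dropped (falls freely at over 0.5 m/s) (contact force between lantern and the fingers below 0.1 N and linear speed of lantern above 0.5 m/s).
It fails at once if the tug is not gentle: over 25 N between lantern and hook (contact force between lantern and hook above 25 N).
It fails at once if a cup is lifted, spilt or knocked over (distance of any of cup_a_center, cup_b_center, cup_c_center from where it was at the start of the episode above 0.04 m).
It fails at once if a piece already hung is knocked down or pushed far along its hook (distance of any of hung_bell, hung_squat from where it was at the start of the episode above 0.05 m).
It also fails if it takes over 70 s, if anything falls off the work surface, if the arm or the gripper's body presses on something with over 40 N, if the wrist force passes 120 N, or if a joint passes its speed limit or range.

## Robot

A 6-joint arm with a two-finger parallel gripper is mounted at the origin on the work surface. World frame = base frame: x ahead of the robot, y to its left, z up, the work surface at z = 0. Lengths are in m, angles in rad, forces in N, time in s.
With the tool pointing down it reaches from about 0.35 to 0.975 m from the base axis. Payload 4.9 kg.
Tool frame: the origin (TCP) lies on the centre line of the jaws, within the pads' length; the fingertips stand manip.tcp_to_tips ahead of it and the grasp point (between the pads) lies 11 mm behind it (manip.tcp_to_tips is the distance from the TCP to the fingertips, in m); x points along the fingers, y is the direction in which the jaws open and shut, and the axes are right-handed (so a half turn about x gives the same grasp; the last joint's range is limited). The gripper opens to 85 mm and grips with 20 to 120 N. Pads are 22 mm wide; open, the fingers measure 114 mm over their backs; the gripper's body (76 mm by 85 mm) begins 54 mm behind the grasp point. The pads swing forward as they close: fully open they stand 13 mm farther back than shut.
Start: joints at [-1.379, 0.053, 1.613, -0, 1.476, -0.119], TCP at [0.191, -0.595, 0.239] pointing down, gripper open.
Joint ranges: [-3.01, 3.01], [-1.01, 2.22], [0.06, 2.58], [-1.02, 4.17], [0.09, 2.62], [-3.14, 3.14]. Speed limits (rad/s): [2.57, 2.57, 3.14, 3.14, 3.14, 3.14].

## Interface

Orientations are given as a unit quaternion [w, x, y, z].
In Python, from plant import status, imaging, workorder, manip gives the robot as it stands.
- The arm moves only by the tool carry_out, never from a script. Its argument "moves" is one flat list of numbers, 5 for each row, row after row: the opening, from 0 (shut) to 1 (fully open), then the shift along the tool's x, y, z in cm, then the turn about the tool's x in rad. In form: [claw, tx, ty, tz, twist, claw, tx, ty, tz, twist, ...]. A call has 1 to 12 rows; each row is the pose to reach, as a shift and turn from the pose commanded when the call began, along the tool's axes at that moment; what a row does not reach only later rows make up. A row lasts 1/12 s, in which the tool goes at most 41.7 mm and 7.16 degrees, less where a joint would pass 70% of its speed; a pose out of reach is approached as far as the arm can. A call with a gripper value outside its range is refused whole. The fingers move at their own pace and stop on an object; the grip force is fixed at half the most. Time passes only in rows, so rows that repeat a pose let the fingers close. It gives the time, the measured TCP pose, the force and the opening at its end, in the units of the state.
- status.state(): the state, without advancing time (a new reading comes with each control period).
- imaging.grab_frame(name): name is "scene" or "top" or "wrist"; returns the picture (384x512x3 uint8, red, green, blue); there is no depth.
- imaging.camera_info(name): a dict with "K" (3x3 intrinsics, pixels), "R" (3x3) and "t" (3): a world point X has camera coordinates R X + t. Camera axes: x right, y down, z forward; pixel columns grow to the right and rows downward; lengths in m; the calibration is good to about 2 mm. A picture is of the moment at which its call begins: read the wrist's pose just before it. camera_info takes no time and is no camera call; for the wrist camera it gives the pose at the moment of the call.
- workorder.job_done(): hands the job in, once; it reports no verdict.
The state is a dict: "time": time; "joint_pos": joint angles; "joint_vel": joint speeds; "joint_efforts": joint torques, N m; "tool_pos": TCP position; "tool_rot": TCP orientation; "contact_force": force on the tool from outside, world axes, zero at the start; "ft_torque": the same for the moment, N m; "gripper_width": opening from 0.0 (shut) to 1.0 (fully open).
Only numpy, scipy, OpenCV 4.12 (cv2) and the standard library are available. Lean on these libraries where they do the work, as an engineer would, in place of code of your own. Each camera call takes 0.05 s, during which the arm holds its last target.

## Working session

There is one attempt and no reset: what is moved stays moved. The work goes in short steps, Python scripts to look and compute and a tool call to move; the robot and the scene stay as the last step left them, time stands still between calls to the robot, and variables do not carry over. Pictures are saved under pics/ and viewed, and the job is handed in when it is done.

Besides the shell and the picture viewer there is one more tool, called after "Emit:" as name(argument=value, ...) on one line, values as JSON. carry_out: Moves the arm, as the interface text tells. Its arguments: {"type":"object","properties":{"moves":{"type":"array","items":{"type":"number"}}},"required":["moves"]}

```bash
mkdir -p pics; ls
python3 - <<'E'
from plant import status, imaging, workorder, manip
import cv2
print(status.state()); print([a for a in dir(manip) if a[0]!='_'], manip.tcp_to_tips)
for n in ["scene","top","wrist"]:
    i=imaging.camera_info(n); print(n,i)
    f=imaging.grab_frame(n); cv2.imwrite(f"pics/{n}0.png",cv2.cvtColor(f,cv2.COLOR_RGB2BGR))
E
```

```text
pics
{'time': 0.0, 'joint_pos': array([-1.37902004e+00,  5.33426913e-02,  1.61432469e+00, -9.86968286e-06,
        1.47597524e+00, -1.18997994e-01]), 'joint_vel': array([-0.00017348,  0.00199145, -0.00047797, -0.00033598,  0.0003988 ,
        0.00022564]), 'joint_efforts': array([ 1.18922115e-03, -3.93677008e+01, -3.70177031e+01, -2.54681345e-04,
        6.94888717e-03,  7.45317152e-06]), 'tool_pos': array([ 0.19100375, -0.59445462,  0.23805344]), 'tool_rot': array([-0.10870978, -0.69855708, -0.11015812,  0.69861676]), 'contact_force': array([0.27795457, 0.20745277, 0.64258279]), 'ft_torque': array([0.02794332, 0.00275237, 0.05115218]), 'gripper_width': 1.000978811176152}
['IKError', 'tcp_to_tips'] 0.008
scene {'K': array([[393.00597732,   0.        , 255.25310703],
       [  0.        , 393.00597732, 186.59347011],
       [  0.        ,   0.        ,   1.        ]]), 'R': array([[ 8.15174596e-02,  9.96671785e-01, -5.07607332e-04],
       [ 6.13519115e-01, -5.05808880e-02, -7.88058290e-01],
       [-7.85461138e-01,  6.39290830e-02, -6.15600417e-01]]), 't': array([-0.03744751, -0.2342226 ,  1.48143428])}
top {'K': array([[489.90512388,   0.        , 259.07561796],
       [  0.        , 489.90512388, 188.54508881],
       [  0.        ,   0.        ,   1.        ]]), 'R': array([[ 0.01549264, -0.99960245,  0.02355687],
       [-0.98334659, -0.01949891, -0.18069113],
       [ 0.18107863, -0.02036519, -0.98325774]]), 't': array([-0.03874455,  0.60997728,  1.45403917])}
wrist {'K': array([[324.95583158,   0.        , 256.00388899],
       [  0.        , 324.95583158, 188.8171462 ],
       [  0.        ,   0.        ,   1.        ]]), 'R': array([[ 0.30660272, -0.9518367 , -0.00129098],
       [-0.91448271, -0.29494606,  0.27699856],
       [-0.26403817, -0.08374793, -0.96086947]]), 't': array([-0.62650906, -0.03699083,  0.37827885])}
```

View pics/scene0.png

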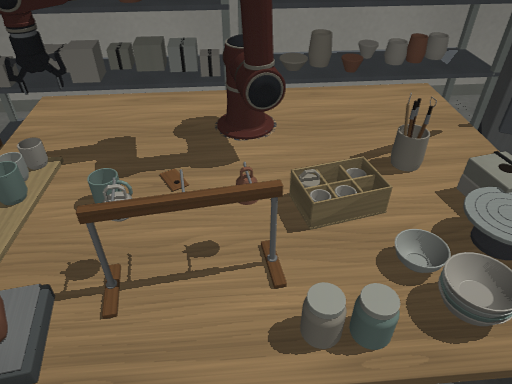

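View pics/top0.png

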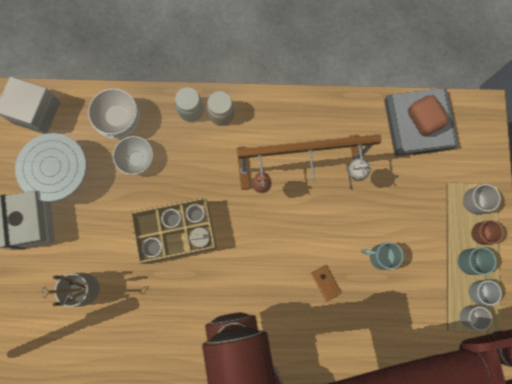

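View pics/wrist0.png

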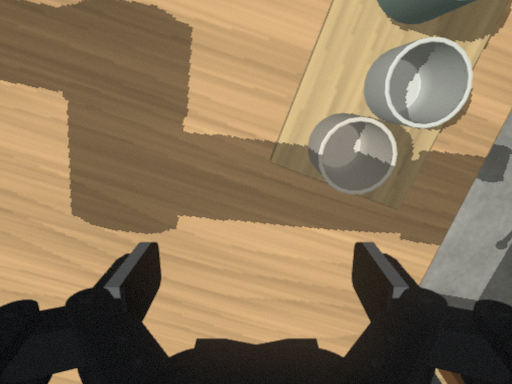

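The scene is clear. In the top view the crate is at about (173,230) with the lantern in the lower right cell (199,238), the rack beam runs from (240,153) to (380,140), and the middle hook is at about (311,165). I'll zoom in.

Run:
```python
import cv2
f=cv2.imread("pics/top0.png")
cv2.imwrite("pics/c1.png",cv2.resize(f[190:270,125:225],None,fx=8,fy=7.5,interpolation=cv2.INTER_CUBIC)[:600])
cv2.imwrite("pics/c2.png",cv2.resize(f[125:205,230:390],None,fx=5,fy=5,interpolation=cv2.INTER_CUBIC))
g=cv2.imread("pics/scene0.png")
cv2.imwrite("pics/c3.png",cv2.resize(g[150:230,280:400],None,fx=6,fy=6,interpolation=cv2.INTER_CUBIC))
cv2.imwrite("pics/c4.png",cv2.resize(g[150:320,70:300],None,fx=3.4,fy=3.4,interpolation=cv2.INTER_CUBIC))
```

```text
(no output)
```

View pics/c1.png

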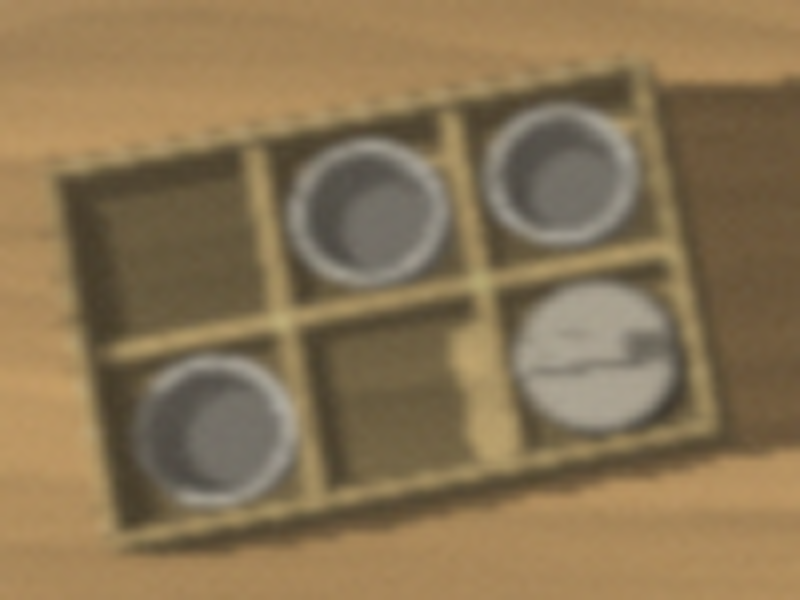

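View pics/c2.png

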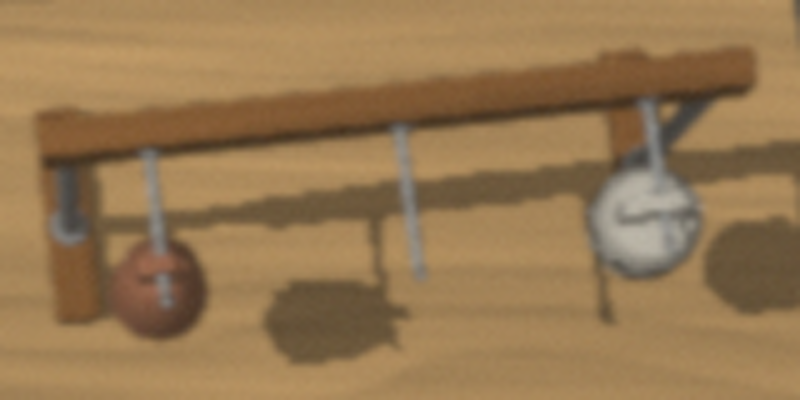

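View pics/c3.png

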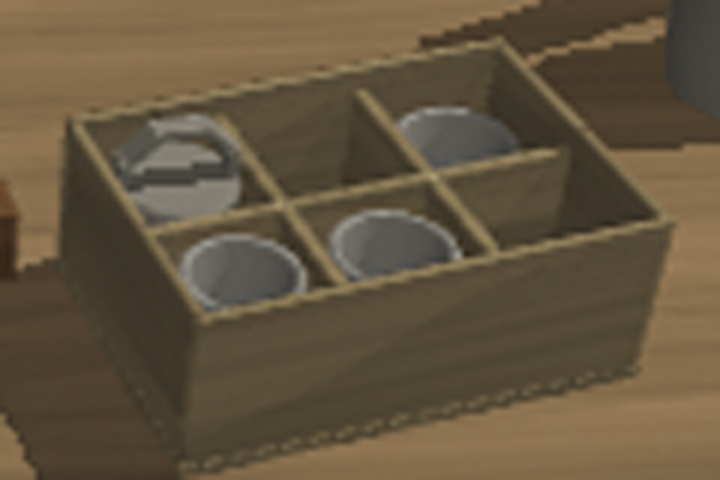

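View pics/c4.png

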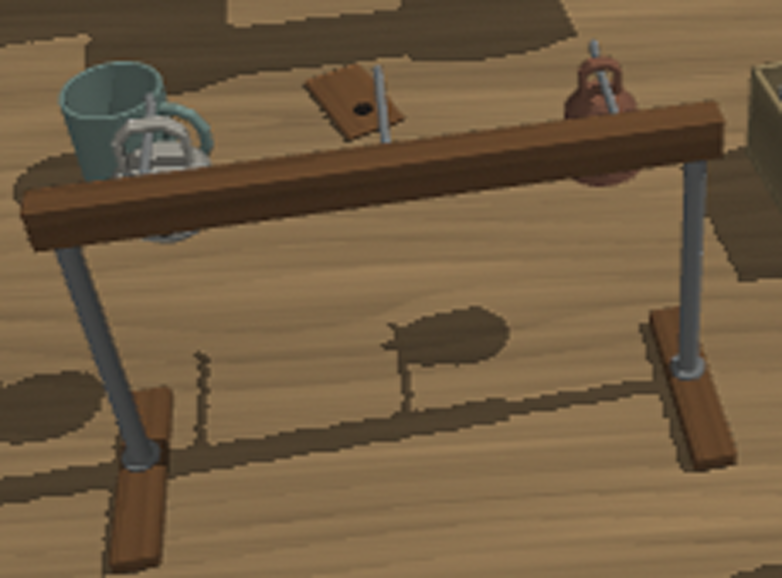

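```bash
cat > h.py <<'E'
import numpy as np, cv2
from plant import status, imaging, workorder, manip
from scipy.spatial.transform import Rotation as Ro
def ray(i,u,v):
    K,R,t=map(np.array,(i["K"],i["R"],i["t"]))
    d=R.T@np.linalg.solve(K,[u,v,1.]); return -R.T@t,d
def onz(i,u,v,z):
    c,d=ray(i,u,v); return c+d*(z-c[2])/d[2]
def proj(i,X):
    p=i["R"]@np.array(X)+i["t"]; p=i["K"]@p; return p[:2]/p[2]
def tri(obs):
    A=np.zeros((3,3));b=np.zeros(3)
    for i,u,v in obs:
        c,d=ray(i,u,v); d/=np.linalg.norm(d);P=np.eye(3)-np.outer(d,d);A+=P;b+=P@c
    return np.linalg.solve(A,b)
def rot():
    q=status.state()["tool_rot"]; return Ro.from_quat([q[1],q[2],q[3],q[0]]).as_matrix()
def snap(n,name):
    i=imaging.camera_info(n); f=imaging.grab_frame(n); cv2.imwrite(f"pics/{name}.png",cv2.cvtColor(f,cv2.COLOR_RGB2BGR))
    np.savez(f"pics/{name}.npz",**i); return i
def crop(name,out,x0,y0,x1,y1,s):
    f=cv2.imread(f"pics/{name}.png"); cv2.imwrite(f"pics/{out}.png",cv2.resize(f[y0:y1,x0:x1],None,fx=s,fy=s,interpolation=cv2.INTER_CUBIC))
def go(target,yaw=None):
    """cm shift in tool axes to reach target pos; twist"""
    st=status.state(); R=rot(); d=R.T@(np.array(target)-st["tool_pos"])*100
    print("pos",st["tool_pos"].round(4),"t",st["time"],"shift cm",d.round(2), "len",np.linalg.norm(d).round(2))
    print("tool R\n",R.round(3))
E
python3 - <<'E'
from h import *
T=imaging.camera_info("top");S=imaging.camera_info("scene")
print("cams",ray(T,0,0)[0],ray(S,0,0)[0])
c=[(55,170),(648,62),(715,432),(118,545)]
P=np.array([onz(T,125+u/8,190+v/7.5,.091) for u,v in c]);print(P)
print("ctr",P.mean(0),[np.linalg.norm(P[k]-P[k-1]) for k in range(4)])
for a,b in((0,1),(3,2),(0,3),(1,2)):
    d=P[b]-P[a];print(np.degrees(np.arctan2(d[1],d[0])))
cs=[(72,120),(500,42),(668,218),(200,320)]
P=np.array([onz(S,280+u/6,150+v/6,.091) for u,v in cs]);print("scene",P,P.mean(0))
h=[onz(T,230+u/5,125+v/5,z) for u,v,z in((400,128,.228),(420,275,.234))];print("hook",h, np.linalg.norm(h[0]-h[1]))
for u,v in((40,112),(750,50),(42,158),(752,88)): print("beam",onz(T,230+u/5,125+v/5,.24))
print("hook tip scene",onz(S,70+380/3.4,150+68/3.4,.233))
print("beam sc",onz(S,70+22/3.4,150+190/3.4,.24),onz(S,70+718/3.4,150+102/3.4,.24),onz(S,70+722/3.4,150+120/3.4,.24))
print("lantern top disc z.076",onz(T,125+597/8,190+357/7.5,.076))
print("rib",onz(T,326,283,0),"mug",onz(T,385,256,.0))
E
```

```text
cams [0.33712392 0.00277653 1.54082545] [ 1.31036173 -0.06923105  0.72737149]
[[0.52395076 0.34874477 0.091     ]
 [0.5714165  0.13105952 0.091     ]
 [0.42511766 0.10136852 0.091     ]
 [0.37781827 0.31683554 0.091     ]]
ctr [0.4745758  0.22450209 0.091     ] [np.float64(0.1495757462605435), np.float64(0.22280004764020617), np.float64(0.14928130476450974), np.float64(0.22059752965487622)]
-77.69932517277674
-77.61879863190518
-167.68234070126456
-168.527769916603
scene [[0.43209676 0.10479055 0.091     ]
 [0.38480635 0.32173287 0.091     ]
 [0.52671633 0.353874   0.091     ]
 [0.57789451 0.13569167 0.091     ]] [0.48037849 0.22902227 0.091     ]
hook [array([ 0.68861763, -0.16391928,  0.228     ]), array([ 0.60447107, -0.17382541,  0.234     ])] 0.08493983529618465
beam [0.69015017 0.03536125 0.24      ]
beam [ 0.73425964 -0.35712677  0.24      ]
beam [0.66424064 0.03366665 0.24      ]
beam [ 0.71246526 -0.35759867  0.24      ]
hook tip scene [ 0.60849141 -0.17138036  0.233     ]
beam sc [ 0.71987113 -0.36129717  0.24      ] [0.67092082 0.03636381 0.24      ] [0.68876011 0.03636526 0.24      ]
lantern top disc z.076 [0.45489039 0.1471651  0.076     ]
rib [ 0.32741235 -0.24116961  0.        ] mug [ 0.41348862 -0.42773684  0.        ]
```

Run:
```python
from h import *
W=imaging.camera_info("wrist");R=rot();p=status.state()["tool_pos"]
c=-W["R"].T@W["t"]
print("cam in tool (cm)",R.T@(c-p)*100,"axes in tool rows(x,y,z cam)\n",(W["R"]@R).round(3))
print("tcp px",proj(W,p))
go([.42,.10,.30])
print(np.degrees(np.arctan2(R[1,1],R[0,1])))
f=cv2.imread("pics/scene0.png")
```

```text
cam in tool (cm) [-13.47401768   0.22436733  -6.97237076] axes in tool rows(x,y,z cam)
 [[-0.001  1.    -0.001]
 [-0.277  0.001  0.961]
 [ 0.961  0.001  0.277]]
tcp px [250.80888997 253.55028776]
pos [ 0.191  -0.5946  0.2383] t 0.15 shift cm [ -6.06 -59.14 -43.04] len 73.39
tool R
 [[-0.     0.306 -0.952]
 [ 0.002 -0.952 -0.306]
 [-1.    -0.002 -0.   ]]
-72.19137803403063
```

Run:
```python
from h import *
go([.455,.147,.27])
```

```text
pos [ 0.191  -0.5946  0.2383] t 0.15 shift cm [ -3.06 -62.54 -47.81] len 78.78
tool R
 [[-0.     0.306 -0.952]
 [ 0.002 -0.952 -0.306]
 [-1.    -0.002 -0.   ]]
```

Emit:
carry_out(moves=[1,-3.1,-62.5,-47.8,-1.47,1,-3.1,-62.5,-47.8,-1.47,1,-3.1,-62.5,-47.8,-1.47,1,-3.1,-62.5,-47.8,-1.47,1,-3.1,-62.5,-47.8,-1.47,1,-3.1,-62.5,-47.8,-1.47,1,-3.1,-62.5,-47.8,-1.47,1,-3.1,-62.5,-47.8,-1.47,1,-3.1,-62.5,-47.8,-1.47,1,-3.1,-62.5,-47.8,-1.47,1,-3.1,-62.5,-47.8,-1.47,1,-3.1,-62.5,-47.8,-1.47])

```text
time: 1.15
tool_pos: [0.3587, -0.1224, 0.259]
tool_rot: [0.551, 0.444, 0.55, -0.443]
contact_force: [1.6, -0.3, 1.1]
gripper_width: 1.002
```

Run:
```python
from h import *
go([.455,.147,.27]); st=status.state(); print(st["joint_pos"].round(3),st["contact_force"])
R=rot();print(np.degrees(np.arctan2(R[1,1],R[0,1])))
```

```text
pos [ 0.3587 -0.1224  0.259 ] t 1.15 shift cm [ -1.11  15.16 -24.27] len 28.63
tool R
 [[ 0.001  0.977  0.213]
 [-0.     0.213 -0.977]
 [-1.     0.001  0.001]]
[-0.526 -0.607  2.116  0.     1.632 -0.741] [ 1.56587748 -0.34235936  1.09014189]
12.315586546452563
```

Emit:
carry_out(moves=[1,-1.1,15.2,-24.3,0,1,-1.1,15.2,-24.3,0,1,-1.1,15.2,-24.3,0,1,-1.1,15.2,-24.3,0,1,-1.1,15.2,-24.3,0,1,-1.1,15.2,-24.3,0,1,-1.1,15.2,-24.3,0,1,-1.1,15.2,-24.3,0,1,-1.1,15.2,-24.3,0])

```text
time: 1.9
tool_pos: [0.4566, 0.1465, 0.2694]
tool_rot: [0.55, 0.443, 0.551, -0.444]
contact_force: [-0.3, -0.6, -0.1]
gripper_width: 0.999
```

Run:
```python
from h import *
i=snap("wrist","w1"); go([.455,.147,.27]); print(status.state()["joint_pos"].round(3))
crop("w1","w1c",160,90,360,290,3)
```

```text
pos [0.4564 0.1453 0.2694] t 1.95 shift cm [-0.06 -0.1  -0.19] len 0.23
tool R
 [[-0.001  0.978  0.21 ]
 [-0.001  0.21  -0.978]
 [-1.    -0.002  0.   ]]
[ 0.153 -0.323  1.903 -0.     1.563 -0.059]
```

View pics/w1.png

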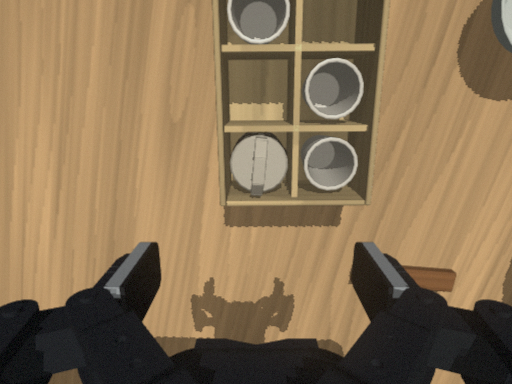

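View pics/w1c.png

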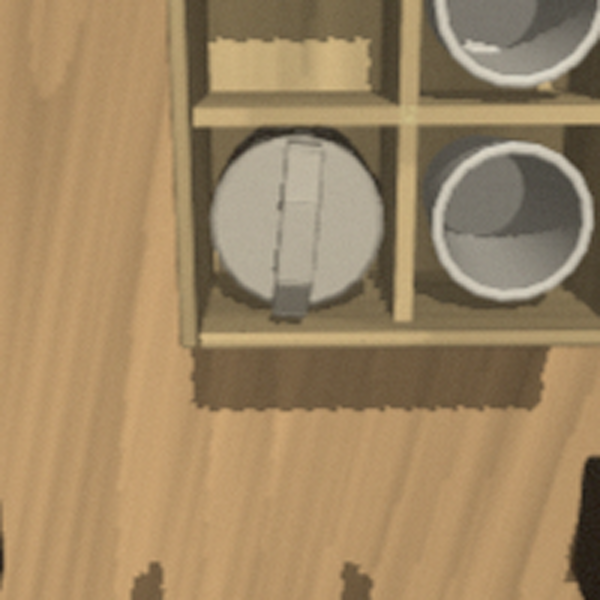

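The wrist picture shows the strap crown between (254,158) and (264,185), running nearly up the image and leaning a few degrees. The cups sit in three other cells.

```bash
python3 - <<'E'
from h import *
i=dict(np.load("pics/w1.npz"))
c=[(284,204),(321,204),(312,284),(274,284)]
P=np.array([onz(i,160+u/3,90+v/3,.106) for u,v in c]); print(P,P.mean(0))
d=(P[0]+P[1]-P[2]-P[3])/2; print("len",np.linalg.norm(d),"width",np.linalg.norm(P[0]-P[1]),"yaw strap y",np.degrees(np.arctan2(d[1],d[0])))
e=[onz(i,160+u/3,90+v/3,.091) for u,v in((190,345),(200,108))]; print(e)
p=P.mean(0); go([p[0],p[1],.2])
a=(P[0]-P[3]),(P[1]-P[2])
print([np.degrees(np.arctan2(v[1],v[0])) for v in a])
# crosscheck in top/scene
for n in("top","scene"):
    print(n,proj(imaging.camera_info(n),p))
E
python3 - <<'E'
import sys; sys.path.insert(0,'.')
from h import *
import os; os.chdir('.')
crop("top0","t2",180,220,220,250,15); crop("scene0","s2",290,160,330,190,15)
E
```

```text
[[0.45222175 0.15746455 0.106     ]
 [0.46342117 0.15990872 0.106     ]
 [0.46634233 0.13423437 0.106     ]
 [0.45456809 0.13166301 0.106     ]] [0.45913834 0.14581766 0.106     ]
len 0.025872346052625565 width 0.011463032009140948 yaw strap y 95.84272249755217
[array([0.43184738, 0.10049769, 0.091     ]), array([0.42022734, 0.17910371, 0.091     ])]
pos [0.4564 0.1453 0.2694] t 1.95 shift cm [6.94 0.29 0.01] len 6.95
tool R
 [[-0.001  0.978  0.21 ]
 [-0.001  0.21  -0.978]
 [-1.    -0.002  0.   ]]
[np.float64(95.19609218514947), np.float64(96.49105486352568)]
top [199.15787372 235.30537328]
scene [308.86315349 170.56043597]
```

View pics/s2.png

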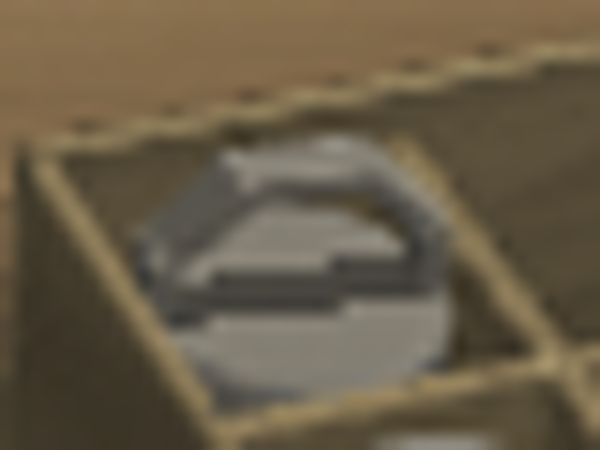

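Emit:
carry_out(moves=[0.3,4,0.3,0,0.11,0.3,8,0.3,0,0.11,0.3,12,0.3,0,0.11,0.3,12,0.3,0,0.11,0.3,12,0.3,0,0.11,0.3,12,0.3,0,0.11,0.3,12,0.3,0,0.11])

```text
time: 2.53
tool_pos: [0.4619, 0.1454, 0.1538]
tool_rot: [0.526, 0.476, 0.523, -0.473]
contact_force: [-0.0, -0.2, 1.1]
gripper_width: 0.296
```

Run:
```python
from h import *
go([.4591,.1458,.099])
i=snap("wrist","w2");R=rot();print(np.degrees(np.arctan2(R[1,1],R[0,1])),proj(i,status.state()["tool_pos"]),status.state()["gripper_width"])
```

```text
pos [0.4619 0.1454 0.1538] t 2.5333 shift cm [ 5.48 -0.31 -0.07] len 5.49
tool R
 [[ 0.006  0.995  0.099]
 [ 0.001  0.099 -0.995]
 [-1.     0.006 -0.   ]]
5.691539733545464 [256.21573964 249.71758082] 0.3014310431405338
```

View pics/w2.png

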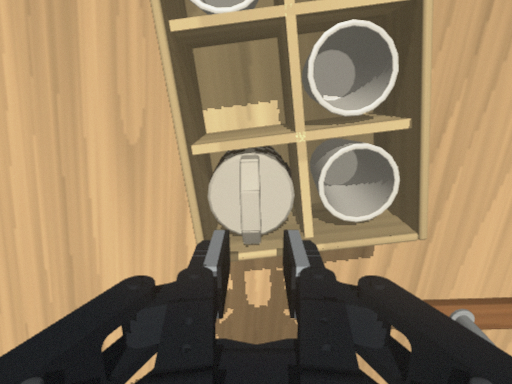

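Emit:
carry_out(moves=[0.3,0,-0.3,0,0,0.3,1.5,-0.3,0,0,0.3,3.0,-0.3,0,0,0.3,3.0,-0.3,0,0,0.3,3.0,-0.3,0,0])

```text
time: 3.0
tool_pos: [0.4565, 0.1453, 0.1204]
tool_rot: [0.524, 0.474, 0.524, -0.474]
contact_force: [-0.0, -0.4, -0.2]
gripper_width: 0.301
```

Run:
```python
from h import *
go([.4591,.1458,.099])
i=snap("wrist","w3");crop("w3","w3c",160,150,360,300,4)
```

```text
pos [0.4565 0.1453 0.1204] t 3.0 shift cm [ 2.14  0.26 -0.02] len 2.16
tool R
 [[-0.     0.995  0.1  ]
 [-0.     0.1   -0.995]
 [-1.    -0.     0.   ]]
```

View pics/w3c.png

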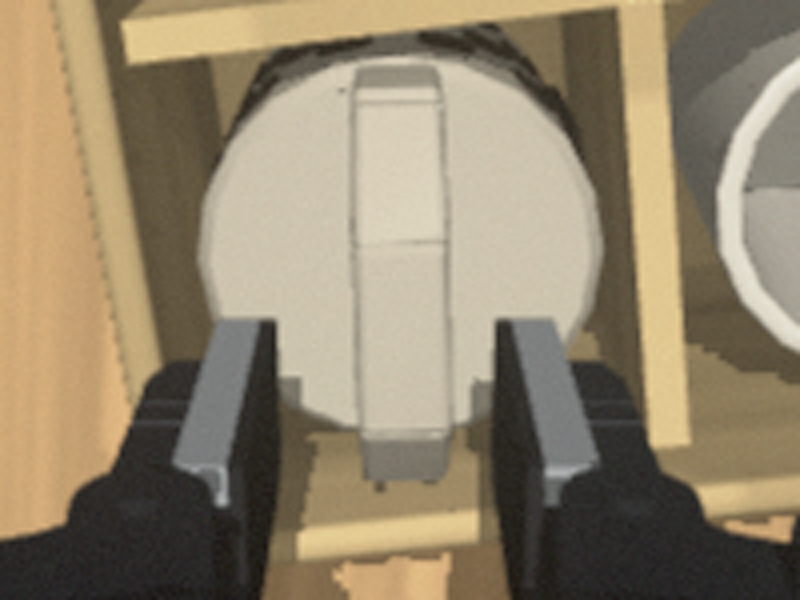

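Run:
```python
from h import *
i=dict(np.load("pics/w3.npz"))
P=np.array([onz(i,160+u/4,150+v/4,.106) for u,v in((357,242),(447,240),(450,432),(360,434))]);print(P,P.mean(0))
d=P[0]+P[1]-P[2]-P[3];print(np.degrees(np.arctan2(d[1],d[0])))
p=P.mean(0);go([p[0],p[1],.099])
```

```text
[[0.45177013 0.15885003 0.106     ]
 [0.46264525 0.16021216 0.106     ]
 [0.46598548 0.13449286 0.106     ]
 [0.4546168  0.13305622 0.106     ]] [0.45875442 0.14665282 0.106     ]
96.84861867635428
pos [0.4572 0.1454 0.1212] t 3.05 shift cm [ 2.22  0.17 -0.11] len 2.23
tool R
 [[ 0.001  0.995  0.1  ]
 [ 0.     0.1   -0.995]
 [-1.     0.001 -0.   ]]
```

Emit:
carry_out(moves=[0.3,0,0.2,-0.1,-0.01,0.3,1.2,0.2,-0.1,-0.01,0.3,2.2,0.2,-0.1,-0.01,0.3,2.2,0.2,-0.1,-0.01,0,2.2,0.2,-0.1,-0.01,0,2.2,0.2,-0.1,-0.01,0,2.2,0.2,-0.1,-0.01,0,2.2,0.2,-0.1,-0.01,0,2.2,0.2,-0.1,-0.01,0,2.2,0.2,-0.1,-0.01])

```text
time: 3.88
tool_pos: [0.4585, 0.1465, 0.098]
tool_rot: [0.527, 0.472, 0.527, -0.472]
contact_force: [-0.4, 0.6, -2.8]
gripper_width: 0.127
```

Run:
```python
from h import *
go([.4591,.1458,.099])
i=snap("wrist","w4");print(status.state()["contact_force"],status.state()["gripper_width"])
```

```text
pos [0.4585 0.1465 0.098 ] t 3.8833 shift cm [-0.1   0.05  0.07] len 0.14
tool R
 [[-0.     0.994  0.11 ]
 [ 0.     0.11  -0.994]
 [-1.    -0.    -0.   ]]
[-0.00825329 -0.63770128 -2.32067329] 0.12314914568691594
```

View pics/w4.png

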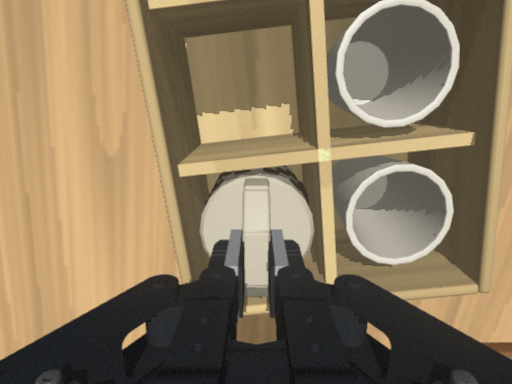

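Emit:
carry_out(moves=[0,-0.5,0,0,0,0,-1.5,0,0,0,0,-3,0,0,0,0,-5,0,0,0,0,-7,0,0,0,0,-9,0,0,0,0,-11,0,0,0,0,-13,0,0,0,0,-14,0,0,0,0,-14,0,0,0,0,-14,0,0,0])

```text
time: 4.85
tool_pos: [0.4588, 0.1465, 0.2386]
tool_rot: [0.527, 0.472, 0.526, -0.471]
contact_force: [-1.0, 0.1, -2.8]
gripper_width: 0.119
```

Run:
```python
from h import *
go([.45,-.19,.20])
i=snap("wrist","w5");print(status.state()["contact_force"],status.state()["gripper_width"])
i=snap("scene","s5")
```

```text
pos [0.4588 0.1465 0.2386] t 4.85 shift cm [ 3.85 -4.57 33.35] len 33.88
tool R
 [[ 0.001  0.994  0.11 ]
 [ 0.     0.11  -0.994]
 [-1.     0.001 -0.   ]]
[-0.22399335  0.61170128 -2.70190597] 0.12088826750949586
```

View pics/s5.png

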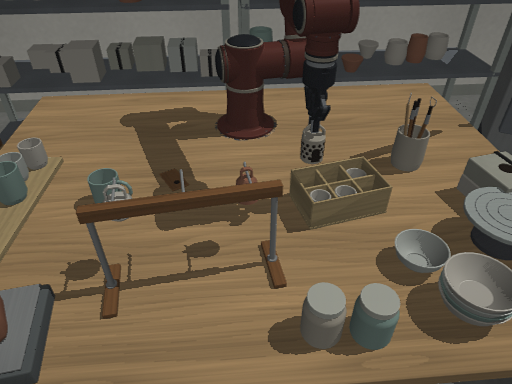

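View pics/w5.png

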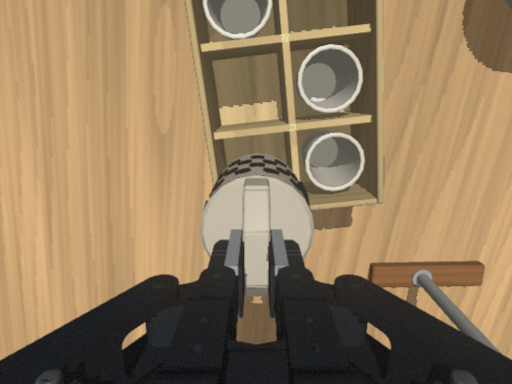

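Emit:
carry_out(moves=[0,0,-0.2,1,0,0,0,-0.5,3,0,0,0,-0.9,6,0,0,0,-1.3,9,0,0,0,-1.7,12.5,0,0,0,-2.2,16,0,0,0,-2.7,19.5,0,0,0,-3.2,23,0,0,0,-3.6,26.5,0,0,0,-4,29.5,0,0,0,-4.4,32,0,0,0,-4.6,33.4,0])

```text
time: 5.95
tool_pos: [0.448, -0.1935, 0.2365]
tool_rot: [0.525, 0.472, 0.527, -0.473]
contact_force: [-0.1, 0.6, -3.3]
gripper_width: 0.123
```

Run:
```python
from h import *
go([.45,-.19,.10])
i=snap("wrist","w6");print(status.state()["contact_force"],status.state()["gripper_width"],status.state()["joint_pos"])
snap("top","t6")
```

```text
pos [ 0.448  -0.1935  0.2365] t 5.95 shift cm [13.65  0.27 -0.32] len 13.66
tool R
 [[-0.003  0.994  0.107]
 [ 0.     0.107 -0.994]
 [-1.    -0.003 -0.   ]]
[-0.32843236 -2.4114066  -2.17442328] 0.12378242529569507 [-0.56097905 -0.28021629  1.92368058 -0.00272667  1.49962748 -0.66660998]
```

View pics/w6.png

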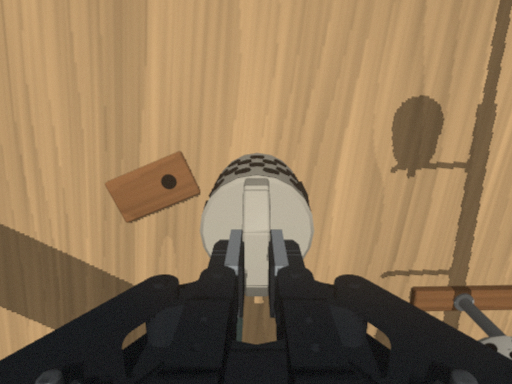

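View pics/t6.png

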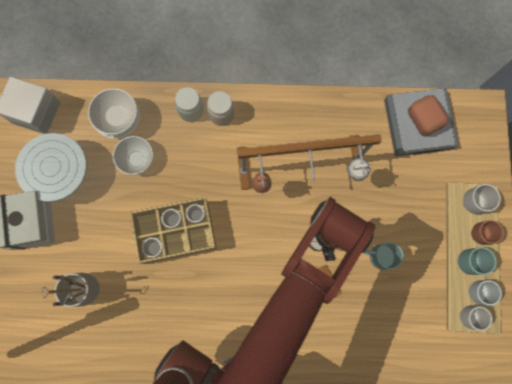

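Emit:
carry_out(moves=[0,1,0.1,-0.2,0,0,3,0.2,-0.3,0,0,6,0.2,-0.3,0,0,9,0.2,-0.3,0,0,11.5,0.2,-0.3,0,0,13,0.2,-0.3,0,0,13.6,0.2,-0.3,0,0,13.8,0.2,-0.3,0,0,13.8,0.2,-0.3,0,0,13.8,0.2,-0.3,0])

```text
time: 6.88
tool_pos: [0.452, -0.1874, 0.1012]
tool_rot: [0.528, 0.472, 0.526, -0.471]
contact_force: [-0.4, -0.1, -2.7]
gripper_width: 0.123
```

Emit:
carry_out(moves=[0,0.3,0,0,0,0,0.5,0,0,0,0,0.65,0,0,0,0,0.65,0,0,0])

```text
time: 7.22
tool_pos: [0.4511, -0.1874, 0.0935]
tool_rot: [0.527, 0.472, 0.527, -0.472]
contact_force: [0.7, -0.8, -3.0]
gripper_width: 0.12
```

Emit:
carry_out(moves=[0,0.1,0,0,0,0,0.2,0,0,0,0,0.2,0,0,0])

```text
time: 7.47
tool_pos: [0.4511, -0.1873, 0.0913]
tool_rot: [0.527, 0.472, 0.527, -0.472]
contact_force: [0.0, 0.0, -2.1]
gripper_width: 0.122
```

Emit:
carry_out(moves=[0,0.1,0,0,0,0,0.1,0,0,0])

```text
time: 7.63
tool_pos: [0.4516, -0.1875, 0.0909]
tool_rot: [0.527, 0.472, 0.526, -0.472]
contact_force: [-0.4, -0.1, -0.1]
gripper_width: 0.121
```

Run:
```python
from h import *
i=snap("scene","s7");print(status.state()["contact_force"]);crop("s7","s7c",120,130,240,220,6)
```

```text
[ 0.61175228 -0.04251179 -0.14733027]
```

View pics/s7c.png

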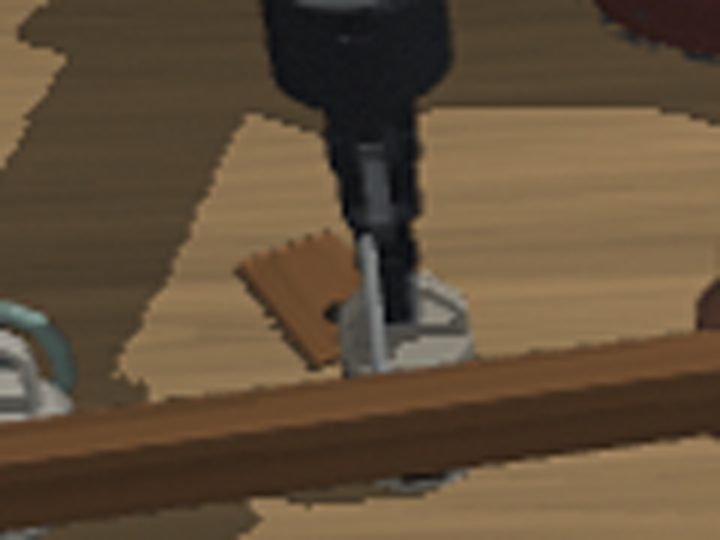

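The wrist force has gone to zero, so the lantern is standing on the bench. I'll open the gripper.

Emit:
carry_out(moves=[0.35,0,0,0,0,0.35,0,0,0,0,0.35,0,0,0,0,0.35,0,0,0,0,0.35,0,0,0,0,0.35,0,0,0,0,0.35,-2,0,0,0,0.35,-5,0,0,0,0.8,-9,0,0,0,1,-12,0,0,0,1,-12,0,0,0])

```text
time: 8.6
tool_pos: [0.4546, -0.1893, 0.2188]
tool_rot: [0.531, 0.473, 0.522, -0.471]
contact_force: [1.1, -0.3, 0.3]
gripper_width: 0.763
```

Run:
```python
from h import *
go([.451,-.1875,.18])
i=snap("wrist","w8");print(status.state()["contact_force"],status.state()["gripper_width"]); crop("w8","w8c",170,120,330,260,4.2)
```

```text
pos [ 0.4546 -0.1893  0.2188] t 8.6 shift cm [ 3.88 -0.38 -0.25] len 3.9
tool R
 [[ 0.012  0.994  0.11 ]
 [-0.007  0.11  -0.994]
 [-1.     0.011  0.008]]
[ 0.22644468 -0.59198794  0.6095186 ] 0.8429209783671473
```

View pics/w8.png

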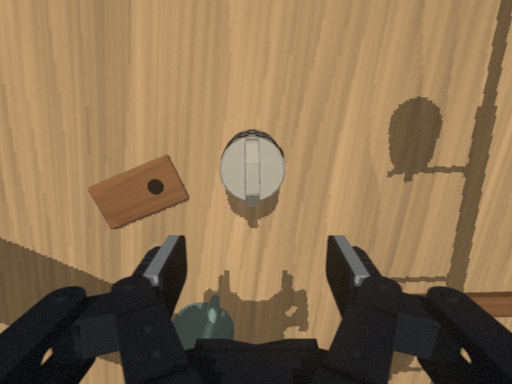

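View pics/w8c.png

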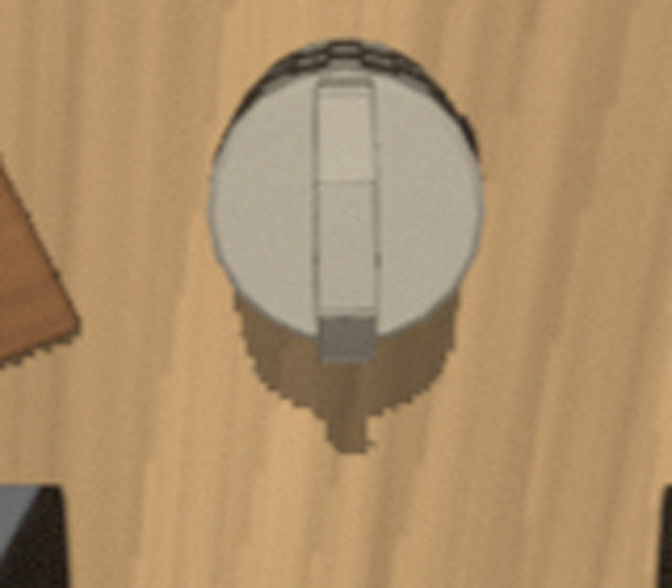

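Emit:
carry_out(moves=[1,0,0,0,1.57,1,0,0,0,1.57,1,0,0,0,1.57,1,0,0,0,1.57,1,0,0,0,1.57,1,0,0,0,1.57,1,0,0,0,1.57,1,0,0,0,1.57,1,0,0,0,1.57,1,0,0,0,1.57,1,0,0,0,1.57,1,0,0,0,1.57])

```text
time: 9.65
tool_pos: [0.4505, -0.1869, 0.2088]
tool_rot: [-0.061, -0.704, -0.062, 0.705]
contact_force: [-0.5, -0.1, 0.9]
gripper_width: 0.998
```

Emit:
carry_out(moves=[1,0,0,0,0.065,1,0,0,0,0.065,1,0,0,0,0.065])

```text
time: 9.9
tool_pos: [0.4507, -0.187, 0.2092]
tool_rot: [-0.041, -0.705, -0.042, 0.706]
contact_force: [-0.9, 0.1, -0.1]
gripper_width: 1.003
```

Run:
```python
from h import *
go([.451,-.1875,.18])
i=snap("wrist","w9");print(status.state()["joint_pos"],status.state()["gripper_width"]); crop("w9","w9c",170,120,330,260,4.2)
R=rot();print(np.degrees(np.arctan2(R[1,1],R[0,1])))
```

```text
pos [ 0.4507 -0.187   0.2092] t 9.9 shift cm [ 2.92  0.05 -0.03] len 2.92
tool R
 [[-0.002  0.117 -0.993]
 [ 0.001 -0.993 -0.117]
 [-1.    -0.001  0.002]]
[-5.46039788e-01 -2.63441444e-01  1.95533490e+00  2.84995554e-06
  1.45125933e+00  9.07275294e-01] 0.9993420543622146
-83.26887397404795
```

View pics/w9.png

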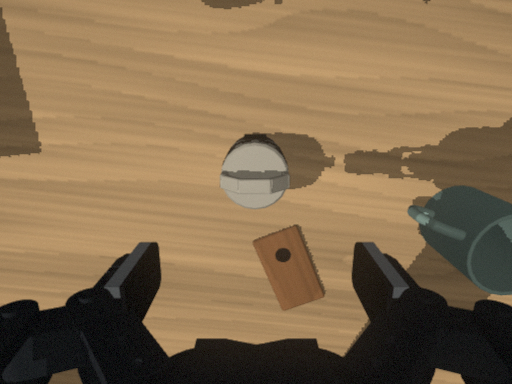

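View pics/w9c.png

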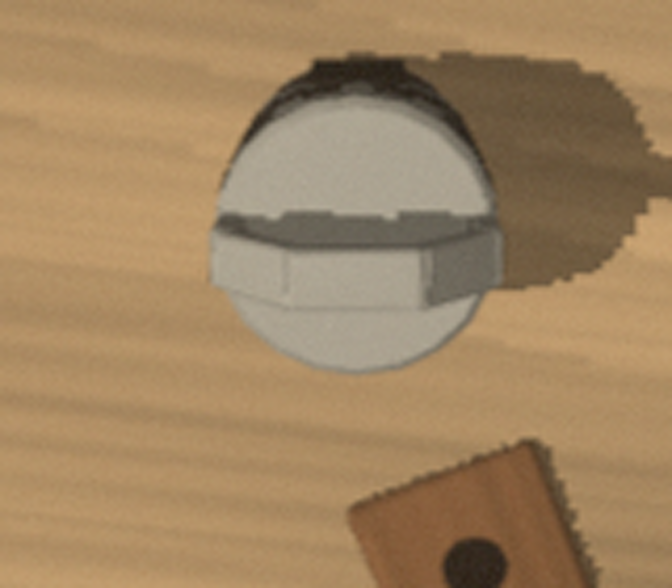

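Run:
```python
from h import *
i=dict(np.load("pics/w9.npz"))
P=np.array([onz(i,170+u/4.2,120+v/4.2,.1) for u,v in((287,250),(428,247),(423,307),(285,308))]);print(P,P.mean(0))
d=P[1]+P[2]-P[0]-P[3];print(np.degrees(np.arctan2(d[1],d[0])))
# disc centre z=.07
print(onz(i,170+357/4.2,120+233/4.2,.07))
p=P.mean(0);go([p[0],p[1],.041])
```

```text
[[ 0.45642132 -0.17496922  0.1       ]
 [ 0.46006653 -0.20072791  0.1       ]
 [ 0.44849185 -0.20132381  0.1       ]
 [ 0.44524679 -0.17575209  0.1       ]] [ 0.45255662 -0.18819326  0.1       ]
-82.354681806117
[ 0.45381003 -0.18817458  0.07      ]
pos [ 0.4508 -0.1871  0.2095] t 9.95 shift cm [16.85  0.14 -0.18] len 16.85
tool R
 [[-0.001  0.117 -0.993]
 [ 0.001 -0.993 -0.117]
 [-1.    -0.001  0.001]]
```

Emit:
carry_out(moves=[1,1,0.1,-0.2,-0.015,1,4,0.1,-0.2,-0.015,1,7.5,0.1,-0.2,-0.015,1,10.5,0.1,-0.2,-0.015,1,13,0.1,-0.2,-0.015,1,15,0.1,-0.2,-0.015,1,16.3,0.1,-0.2,-0.015,1,16.7,0.1,-0.2,-0.015,1,16.7,0.1,-0.2,-0.015,1,16.7,0.1,-0.2,-0.015])

```text
time: 10.78
tool_pos: [0.4535, -0.1882, 0.0437]
tool_rot: [0.046, 0.706, 0.046, -0.705]
contact_force: [-0.1, -0.0, 0.8]
gripper_width: 1.004
```

Run:
```python
from h import *
go([.4526,-.188,.042]);print(status.state()["contact_force"])
i=snap("wrist","w10"); p=status.state()["tool_pos"]
```

```text
pos [ 0.4535 -0.1882  0.0437] t 10.7833 shift cm [ 0.17 -0.04  0.09] len 0.2
tool R
 [[ 0.     0.131 -0.991]
 [-0.    -0.991 -0.131]
 [-1.     0.    -0.   ]]
[-0.1119905  -0.01193305  0.84053869]
```

View pics/w10.png

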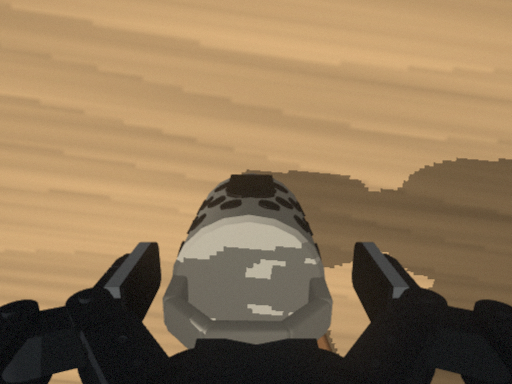

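Emit:
carry_out(moves=[1,0.1,-0.2,0.15,0,1,0.1,-0.2,0.15,0,0.6,0.1,-0.2,0.15,0,0.6,0.1,-0.2,0.15,0,0,0.1,-0.2,0.15,0,0,0.1,-0.2,0.15,0,0,0.1,-0.2,0.15,0,0,0.1,-0.2,0.15,0,0,0.1,-0.2,0.15,0])

```text
time: 11.58
tool_pos: [0.4524, -0.1867, 0.0436]
tool_rot: [0.047, 0.706, 0.046, -0.705]
contact_force: [-0.6, 1.1, 5.3]
gripper_width: 0.684
```

Run:
```python
from h import *
go([.4526,-.188,.25]);st=status.state();print(st["contact_force"],st["gripper_width"])
i=snap("wrist","w11"); T=imaging.camera_info("top")
```

```text
pos [ 0.4524 -0.1867  0.0436] t 11.5833 shift cm [-20.64   0.15  -0.04] len 20.64
tool R
 [[ 0.002  0.13  -0.991]
 [-0.001 -0.991 -0.13 ]
 [-1.     0.001 -0.002]]
[-0.61860187  1.14616504  5.32554433] 0.6837858731467262
```

View pics/w11.png

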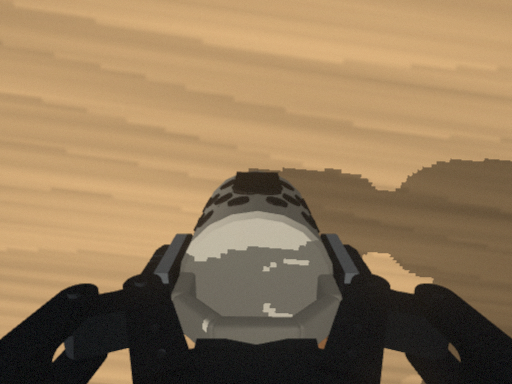

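Emit:
carry_out(moves=[0,-0.5,0,0,0,0,-1.5,0,0,0,0,-3.5,0,0,0,0,-6,0,0,0,0,-9,0,-1,0,0,-12,0,-2.5,0,0,-14,0,-4,0,0,-14.6,0,-5.5,0,0,-14.6,0,-6.5,0,0,-14.6,0,-7,0,0,-14.6,0,-7,0,0,-14.6,0,-7,0])

```text
time: 12.63
tool_pos: [0.5196, -0.1767, 0.1864]
tool_rot: [-0.046, -0.704, -0.047, 0.707]
contact_force: [-0.0, -0.1, -2.2]
gripper_width: 0.686
```

Run:
```python
from h import *
go([.557,-.178,.19]);st=status.state();print(st["contact_force"],st["gripper_width"])
i=snap("wrist","w12");snap("top","t12");snap("scene","s12")
crop("s12","s12c",100,140,250,240,5)
```

```text
pos [ 0.5196 -0.1767  0.1864] t 12.6333 shift cm [-0.38  0.62 -3.69] len 3.76
tool R
 [[-0.004  0.131 -0.991]
 [ 0.002 -0.991 -0.131]
 [-1.    -0.002  0.004]]
[-0.02920244 -0.13046125 -2.21741614] 0.6862667128019494
```

View pics/w12.png

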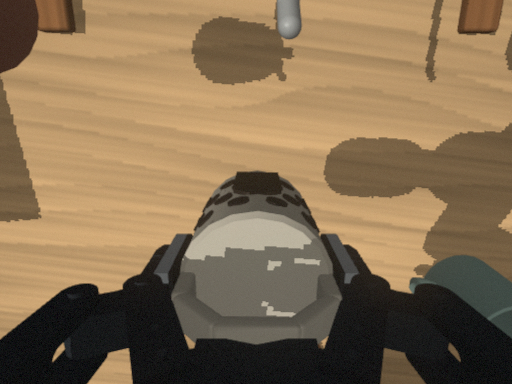

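View pics/s12c.png

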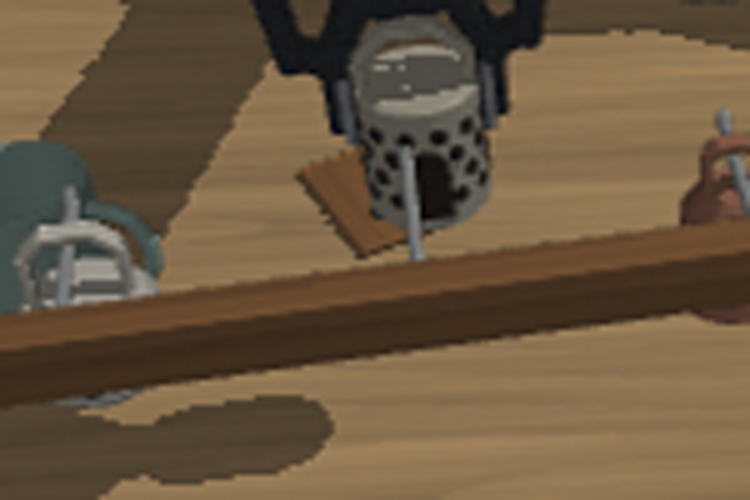

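Run:
```python
from h import *
crop("w12","w12c",230,0,350,70,6)
i=dict(np.load("pics/w12.npz")); st=status.state();R=rot();p=st["tool_pos"]
for (u,v) in ((290,30),(286,2)):
  X=onz(i,u,v,.229);print(X,R.T@(X-p)*100)
# using top image hook
T=imaging.camera_info("top")
```

```text
[ 0.60673069 -0.17647608  0.229     ] [-4.20327864  1.07520072 -8.61587419]
[ 0.6129505  -0.17444427  0.229     ] [-4.20451783  0.95463973 -9.25899654]
```

View pics/w12c.png

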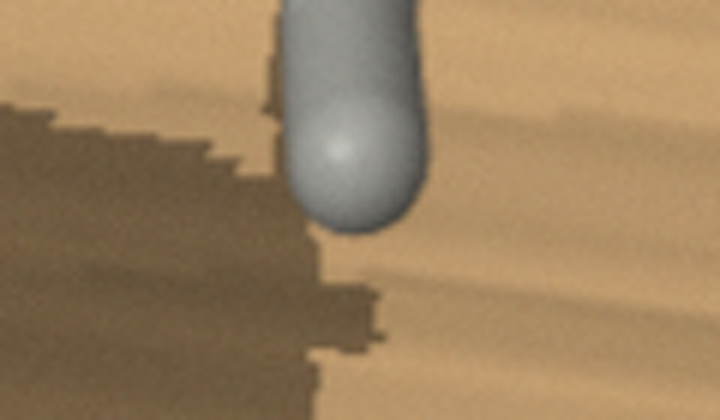

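Emit:
carry_out(moves=[0,-0.1,0.3,-0.5,0,0,-0.2,0.6,-1.5,0,0,-0.3,0.8,-2.5,0,0,-0.3,0.8,-3.2,0,0,-0.3,0.8,-3.6,0,0,-0.3,0.8,-3.6,0,0,-0.3,0.8,-3.6,0,0,-0.3,0.8,-3.6,0])

```text
time: 13.45
tool_pos: [0.5575, -0.1802, 0.1912]
tool_rot: [-0.046, -0.705, -0.046, 0.706]
contact_force: [-0.6, -0.3, -2.1]
gripper_width: 0.683
```

Run:
```python
from h import *
go([.638,-.17,.19]);st=status.state();print(st["contact_force"],st["gripper_width"])
i=snap("wrist","w13"); R=rot();p=st["tool_pos"]
print(np.degrees(np.arctan2(R[1,1],R[0,1])))
```

```text
pos [ 0.5575 -0.1802  0.1912] t 13.45 shift cm [ 0.12  0.04 -8.11] len 8.12
tool R
 [[-0.001  0.131 -0.991]
 [ 0.    -0.991 -0.131]
 [-1.    -0.     0.001]]
[-0.58264802 -0.31267371 -2.13969408] 0.6826836925960861
-82.50237958528737
```

View pics/w13.png

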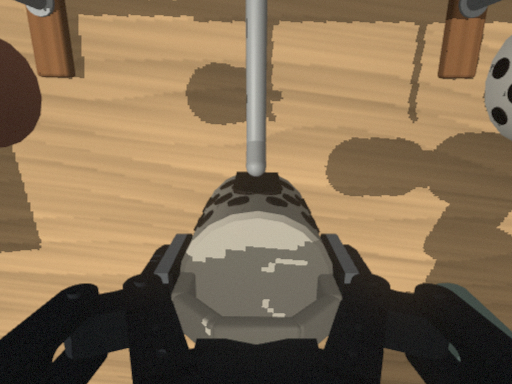

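Run:
```python
from h import *
crop("w13","w13c",200,120,320,220,6)
i=dict(np.load("pics/w13.npz")); st=status.state();R=rot();p=st["tool_pos"]
for (u,v,z) in ((256.5,166,.231),(256.5,176,.231),(256.5,138,.225)):
  X=onz(i,u,v,z);print(X,R.T@(X-p)*100)
T=dict(np.load("pics/t12.npz"))
print("strap crown px if at TCP", proj(i,p+np.array([0,0,.0564])))
```

```text
[ 0.60727388 -0.17627654  0.231     ] [-3.97310066  0.24961211 -4.99178965]
[ 0.60423358 -0.17668097  0.231     ] [-3.97296368  0.25003832 -4.6850824 ]
[ 0.61475763 -0.1752916   0.225     ] [-3.37343809  0.24974199 -5.74688653]
strap crown px if at TCP [247.76431546 346.04607432]
```

View pics/w13c.png

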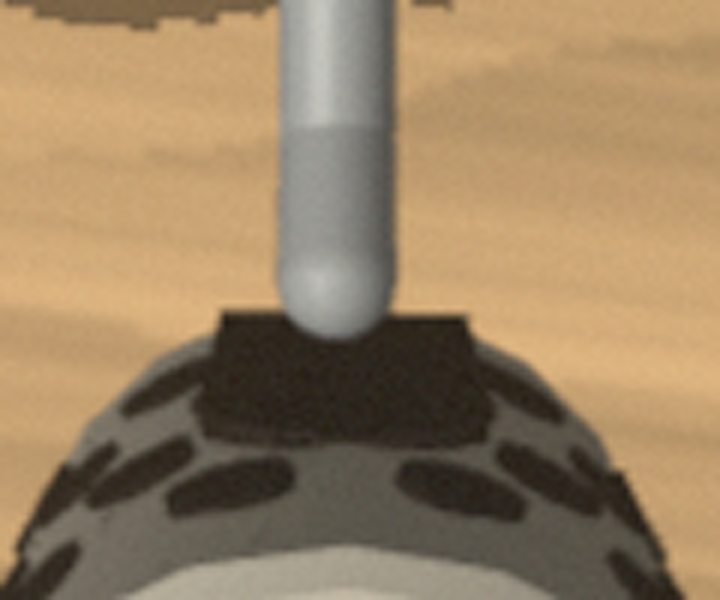

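Emit:
carry_out(moves=[0,0.1,0,-0.6,0,0,0.1,0,-1.5,0,0,0.1,0,-2.5,0,0,0.1,0,-3.5,0,0,0.1,0,-4.5,0,0,0.1,0,-5.3,0,0,0.1,0,-6,0,0,0.1,0,-6,0,0,0.1,0,-6,0])

```text
time: 14.25
tool_pos: [0.6174, -0.1725, 0.1902]
tool_rot: [-0.046, -0.705, -0.046, 0.706]
contact_force: [0.3, -0.2, -2.4]
gripper_width: 0.684
```

Run:
```python
from h import *
go([.6387,-.17,.19]);st=status.state();print(st["contact_force"],st["gripper_width"])
i=snap("wrist","w14"); snap("scene","s14");crop("s14","s14c",130,130,250,220,6)
```

```text
pos [ 0.6174 -0.1725  0.1902] t 14.25 shift cm [ 0.02  0.03 -2.14] len 2.14
tool R
 [[-0.001  0.131 -0.991]
 [ 0.    -0.991 -0.131]
 [-1.    -0.     0.001]]
[ 0.29884024 -0.20889511 -2.38735936] 0.6844078608308048
```

View pics/w14.png

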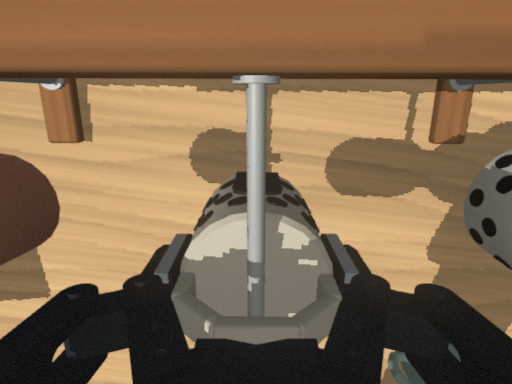

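View pics/s14c.png

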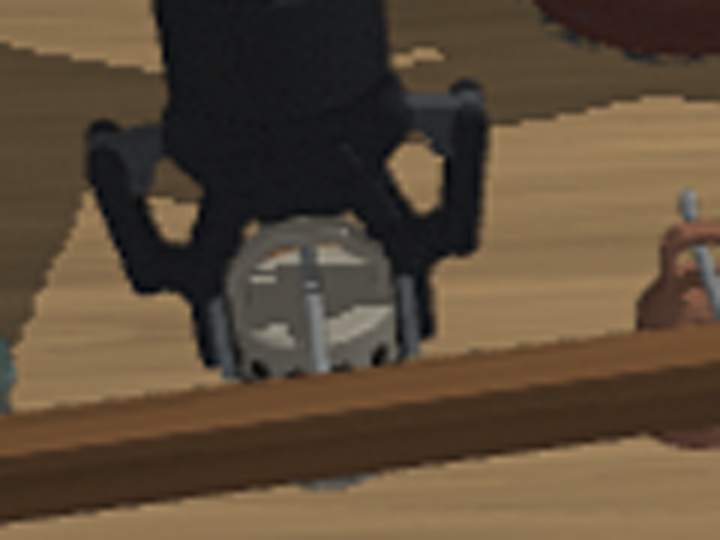

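Emit:
carry_out(moves=[0,0,0,-0.6,0,0,0,0,-1.3,0,0,0,0,-1.8,0,0,0,0,-2.1,0,0,0,0,-2.1,0,0,0,0,-2.1,0])

```text
time: 14.85
tool_pos: [0.6382, -0.1698, 0.1904]
tool_rot: [-0.046, -0.705, -0.046, 0.706]
contact_force: [-0.0, 0.2, -1.7]
gripper_width: 0.683
```

Emit:
carry_out(moves=[0,0.3,0,0,0,0,0.6,0,0,0,0,0.9,0,0,0,0,1.0,0,0,0,0,1.0,0,0,0])

```text
time: 15.27
tool_pos: [0.6375, -0.1697, 0.1796]
tool_rot: [-0.046, -0.705, -0.046, 0.706]
contact_force: [-0.5, 0.6, -2.8]
gripper_width: 0.683
```

Run:
```python
from h import *
go([.6387,-.17,.1776]);st=status.state();print(st["contact_force"],st["gripper_width"])
i=snap("wrist","w15")
```

```text
pos [ 0.6375 -0.1697  0.1796] t 15.2667 shift cm [ 0.2   0.04 -0.12] len 0.24
tool R
 [[-0.001  0.13  -0.991]
 [ 0.    -0.991 -0.13 ]
 [-1.    -0.001  0.001]]
[-0.47049178  0.58533453 -2.79175468] 0.6827070088675921
```

View pics/w15.png

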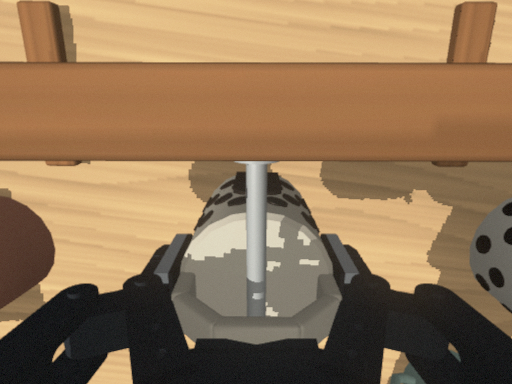

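Emit:
carry_out(moves=[0,0.1,0,0,0,0,0.1,0,0,0,0,0.1,0,0,0])

```text
time: 15.57
tool_pos: [0.638, -0.1699, 0.1796]
tool_rot: [0.046, 0.706, 0.046, -0.706]
contact_force: [-0.4, 0.2, -1.7]
gripper_width: 0.687
```

Emit:
carry_out(moves=[0,0.1,0,0,0,0,0.1,0,0,0,0,0.1,0,0,0])

```text
time: 15.82
tool_pos: [0.638, -0.1698, 0.1784]
tool_rot: [-0.046, -0.706, -0.046, 0.706]
contact_force: [0.6, -0.8, -1.9]
gripper_width: 0.684
```

Emit:
carry_out(moves=[0,0.1,0,0,0,0,0.1,0,0,0,0,0.1,0,0,0])

```text
time: 16.07
tool_pos: [0.6381, -0.1699, 0.1776]
tool_rot: [0.046, 0.706, 0.046, -0.706]
contact_force: [0.0, -0.4, -1.6]
gripper_width: 0.684
```

Emit:
carry_out(moves=[0,0.05,0,0,0,0,0.05,0,0,0,0,0.05,0,0,0])

```text
time: 16.32
tool_pos: [0.6382, -0.1699, 0.1775]
tool_rot: [0.046, 0.706, 0.046, -0.705]
contact_force: [-0.0, 0.4, 0.1]
gripper_width: 0.681
```

Emit:
carry_out(moves=[0,0.05,0,0,0,0,0.05,0,0,0,0,0.05,0,0,0])

```text
time: 16.57
tool_pos: [0.6383, -0.1699, 0.1774]
tool_rot: [0.046, 0.706, 0.046, -0.705]
contact_force: [-2.2, 1.4, 2.3]
gripper_width: 0.685
```

Emit:
carry_out(moves=[0,0.05,0,0,0,0,0.05,0,0,0,0,0.05,0,0,0])

```text
time: 16.82
tool_pos: [0.6384, -0.17, 0.1774]
tool_rot: [0.046, 0.706, 0.046, -0.705]
contact_force: [-2.3, 1.3, 5.3]
gripper_width: 0.685
```

Emit:
carry_out(moves=[0,0.03,0,0,0,0,0.03,0,0,0,0,0.03,0,0,0,0,0.03,0,0,0,0,0.03,0,0,0])

```text
time: 17.23
tool_pos: [0.6384, -0.17, 0.1773]
tool_rot: [0.046, 0.706, 0.046, -0.705]
contact_force: [-3.2, 1.2, 5.6]
gripper_width: 0.686
```

Run:
```python
from h import *
st=status.state();print(st["contact_force"],st["ft_torque"],st["gripper_width"])
i=snap("wrist","w16");snap("scene","s16");crop("s16","s16c",130,130,250,220,6)
```

```text
[-3.21311484  1.2209634   5.5737228 ] [ 0.14873909  0.36464275 -0.02573689] 0.6863379970324676
```

View pics/w16.png

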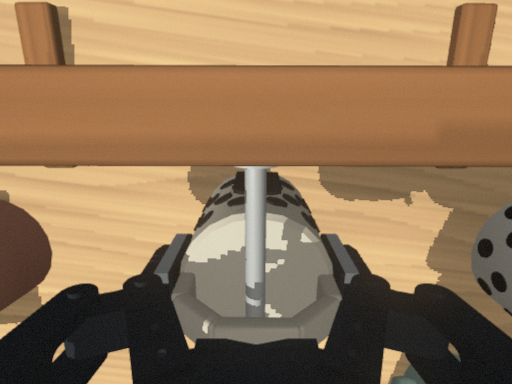

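View pics/s16c.png

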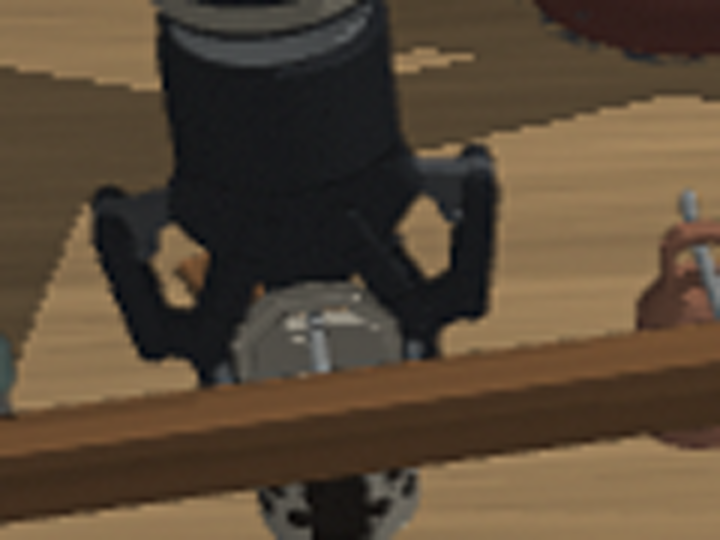

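Emit:
carry_out(moves=[0,-0.05,0,0,0,0,-0.1,0,0,0,0,-0.13,0,0,0,0,-0.13,0,0,0,0,-0.13,0,0,0])

```text
time: 17.75
tool_pos: [0.6382, -0.1699, 0.1774]
tool_rot: [0.046, 0.706, 0.046, -0.705]
contact_force: [-1.8, 0.4, 4.4]
gripper_width: 0.684
```

Emit:
carry_out(moves=[0,-0.06,0,0,0,0,-0.06,0,0,0,0,-0.06,0,0,0])

```text
time: 18.0
tool_pos: [0.6381, -0.1699, 0.1774]
tool_rot: [0.046, 0.706, 0.046, -0.705]
contact_force: [-0.3, -0.9, 2.6]
gripper_width: 0.681
```

Emit:
carry_out(moves=[0,-0.05,0,0,0,0,-0.05,0,0,0,0,-0.05,0,0,0])

```text
time: 18.25
tool_pos: [0.6379, -0.1699, 0.1775]
tool_rot: [-0.046, -0.705, -0.046, 0.706]
contact_force: [1.1, -0.6, 0.2]
gripper_width: 0.682
```

The load is back on the hook and the tool force is about 0. I'll open and then withdraw straight up.

Emit:
carry_out(moves=[0.74,0,0,0,0,0.78,0,0,0,0,0.85,0,0,0,0,1,0,0,0,0,1,0,0,0,0,1,0,0,0,0,1,0,0,0,0])

```text
time: 18.83
tool_pos: [0.638, -0.1698, 0.1781]
tool_rot: [0.046, 0.706, 0.046, -0.706]
contact_force: [0.1, -0.7, 0.5]
gripper_width: 1.002
```

Run:
```python
from h import *
st=status.state();print(st["contact_force"],st["tool_pos"],st["gripper_width"])
i=snap("wrist","w17")
```

```text
[ 0.05289304 -0.74026237  0.50347298] [ 0.63797304 -0.16984312  0.1781037 ] 1.0020331177992807
```

View pics/w17.png

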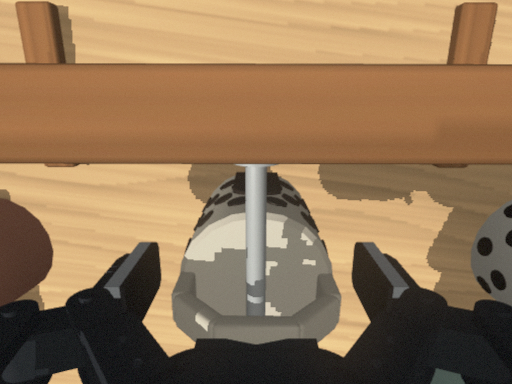

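The lantern hangs free with clear gaps to both fingers (fingers at u≈160 and 353, lantern 173 to 340). I'll raise the tool.

Emit:
carry_out(moves=[1,-0.5,0,0,0,1,-2,0,0,0,1,-4,0,0,0,1,-6.5,0,0,0,1,-9,0,0,0,1,-11.5,0,0,0,1,-13.5,0,0,0,1,-15,0,1,0,1,-15,0,3,0,1,-15,0,6,0,1,-15,0,8,0,1,-15,0,8,0])

```text
time: 19.88
tool_pos: [0.5566, -0.1807, 0.3306]
tool_rot: [0.046, 0.706, 0.045, -0.705]
contact_force: [0.3, -0.1, -0.3]
gripper_width: 1.002
```

Run:
```python
from h import *
st=status.state();print(st["contact_force"],st["tool_pos"],st["time"])
i=snap("wrist","w18");snap("scene","s18");snap("top","t18");crop("s18","s18c",70,120,270,260,4); crop("t18","t18c",120,120,390,280,2.9)
```

```text
[ 0.28663641 -0.1419     -0.29988441] [ 0.55659537 -0.18074056  0.33061015] 19.8833
```

View pics/w18.png

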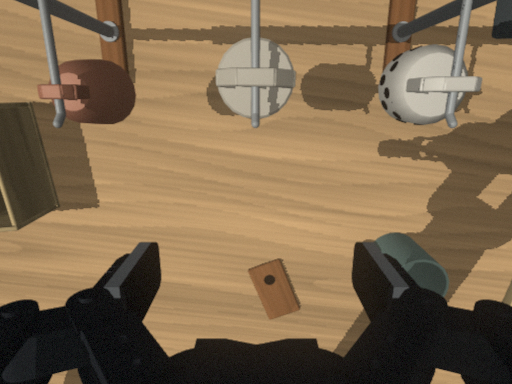

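View pics/s18c.png

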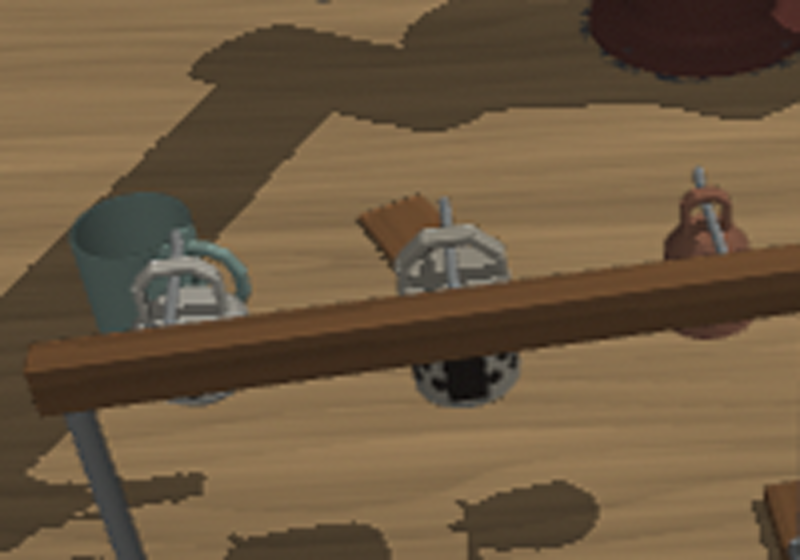

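View pics/t18c.png

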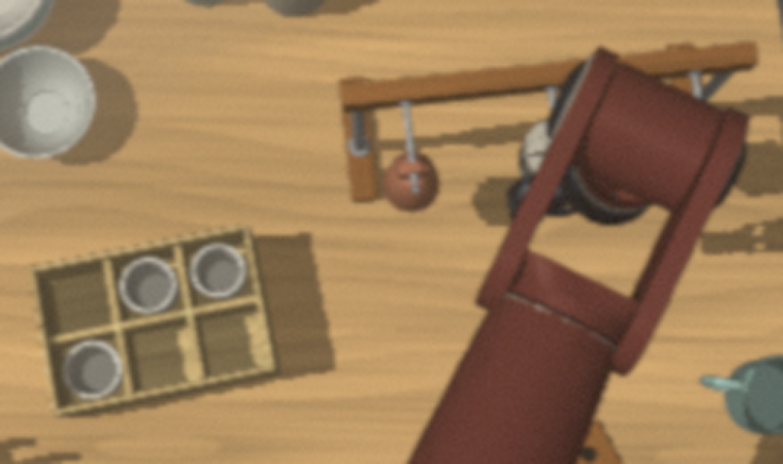

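Emit:
carry_out(moves=[1,0,0,0,0,1,0,0,0,0,1,0,0,0,0,1,0,0,0,0,1,0,0,0,0,1,0,0,0,0,1,0,0,0,0,1,0,0,0,0,1,0,0,0,0,1,0,0,0,0,1,0,0,0,0,1,0,0,0,0])

```text
time: 21.03
tool_pos: [0.5586, -0.1803, 0.3281]
tool_rot: [0.046, 0.706, 0.046, -0.706]
contact_force: [-0.5, -1.0, 0.5]
gripper_width: 1.001
```

Run:
```python
from h import *
i=snap("wrist","w19");snap("wrist","w20");st=status.state();print(st["contact_force"],st["joint_vel"].round(4))
print("crown",onz(i,255.5,77,.234),"tip",onz(i,255.5,123,.231))
a,b=[cv2.imread(f"pics/w{k}.png").astype(int)[40:130,40:480] for k in(19,20)];print("diff max/mean",abs(a-b).max(),abs(a-b).mean())
a,b=[cv2.imread(f"pics/w{k}.png").astype(int)[40:130,40:480] for k in(18,20)];print(abs(a-b).mean())
crop("w20","w20c",30,20,500,140,1.7)
```

```text
[-0.42509998 -0.38126913  0.09710826] [-0.0008  0.0007  0.0002  0.0001 -0.0009 -0.    ]
crown [ 0.6399571  -0.17172584  0.234     ] tip [ 0.60981538 -0.1756994   0.231     ]
diff max/mean 22 1.8702861952861953
9.8235101010101
```

View pics/w20c.png

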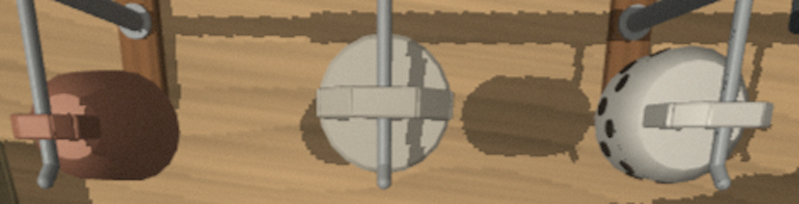

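The lantern hangs still, about 30 mm behind the tip, which is where the seat is. The difference between the last two frames is only noise, so I'm handing in.

```bash
python3 -c "
from plant import workorder
print(workorder.job_done())"
```

```text
the job is handed in; nothing more can be done
None
```

The lantern is hanging by its strap on the middle hook. I handed the job in at about 21 s; no verdict was reported.

- **Bench:** I pinched the strap, lifted the lantern out of the crate and lowered it onto the bench until the wrist force was about zero. I then let go, and the picture showed it upright.
- **Tug:** I gripped it round the body about 55 mm up, passed the strap over the hook tip and lowered it to bear at the seat. The downward pull was about 5.5 N, so about 8 N on the hook counting the lantern's estimated weight. I eased the load back to about zero before opening the fingers.
- **Last checks:**
  - The crown lies about 30 mm behind the hook's tip, within a few millimetres of the seat.
  - The last two wrist frames differ only by noise, so the lantern is still.
  - The bell and squat lantern hang as before, and the cups look undisturbed in the top view.
  - The tool is clear of everything, with contact force at sensor noise.
- **Disagreements:**
  - The scene and top cameras differed by about 5 mm on the crate, and by about 4 mm on the hook tip.
  - The wrist camera's lateral calibration looked about 2 mm off. I corrected for this by centring on the fingers in the image.
  - During the tug there was also a sideways force of about 3 N on the tool. I took it as strap friction on the hook, and it went away when the load was eased.

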